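# Centre-punch the drill spot on a bracket blank

## Task

Take the spring-loaded centre punch out of its wooden stand, set its point upright on the black cross in the red circle on the bracket blank, and press straight down until its spring snaps; do not fire it anywhere else. Then lower it back, held, into the hole of its stand until its collar rests on the top, and let go. Leave everything else on the table where it is.

Things in the scene. Friction and masses are not known exactly. Their poses are not given: they have to be found in the camera images.
- punch_grip (a point): Loose spring-loaded centre punch, upright, round, 142 mm long, 0.28 kg. This point: on its axis, middle of its knurled steel grip (22 mm across, 52 mm long), 38 mm below its top, 104 mm above its point; z axis up along the punch. Above the grip a blue cap 20 mm across, 12 mm high; 26 to 34 mm below this point a blue collar 44 mm across.
- punch_tip (a point): The point of the punch: conical lower end of its thin plunger (8 mm across), which sticks 16 mm out of the barrel (22 mm across, 54 mm long, below the collar).
- punch_collar (a point): Point on the punch's axis at the underside of its blue collar, 70 mm above its point when the plunger is out.
- plunger (a joint): How far the point is pushed into the punch: 0 out (it springs back out by itself), 0.0105 m fully in (hard stop). The push needed is 2 to 3 N at first, climbs from 4 mm on to about 8 N at 6 mm, then the hidden spring snaps and the push drops to about 3 N at 9 to 10 mm. It counts as snapped from 8 mm.
- mark (a point): Centre of the black cross in the 18 mm red circle on the top face of the aluminium bracket blank, 26 mm above the table. The blank (170 x 50 x 6 mm) is fixed on a plywood board (200 x 95 x 20 mm, fixed) by a steel bar across each end (8 mm high, the nearer 36 mm from the mark). The black drilled hole at its other end is not the mark.
- stand_mouth (a point): Centre of the hole's mouth in the top face of the punch's wooden stand, a fixed block 90 x 90 x 90 mm. The hole goes straight down, right through, 30 mm in diameter, with a 4 mm chamfer. The punch hangs in it by its collar, its point 20 mm above the table.
- spray: Bystander: white spray bottle with black trigger head, 70 mm across, 190 mm tall; origin at the centre of its underside.
- jar: Bystander: jar with yellow cap, 60 mm across, 75 mm tall; origin at the centre of its underside.
- tape: Bystander: green roll of tape lying flat, 72 mm across, 22 mm high; origin at the centre of its underside.
- hammer: Bystander: small hammer lying down, 200 mm long; origin under its middle.
- bracket: Bystander: finished aluminium angle bracket, 50 mm x 120 mm, one end turned up 56 mm high; origin under the centre of its long leg.
- reeds: Bystander: tied bundle of reeds, 280 mm long, 50 mm wide, 19 mm high; origin at the centre of its underside.
Not all that is in view belongs to the job. What is shaped like the part that bears punch_grip but turquoise or yellow is not meant.

How it is judged:
By the outcome, as a careful person would: the job done as asked, in the order asked, and still so for the second after the job is handed in, with the robot touching nothing.
It also fails if it takes over 64 s, if anything falls off the work surface, if the arm or the gripper's body presses on something with over 40 N, if the wrist force passes 120 N, or if a joint passes its speed limit or range.

## Robot

A 6-joint arm with a two-finger parallel gripper is mounted at the origin on the work surface. World frame = base frame: x ahead of the robot, y to its left, z up, the work surface at z = 0. Lengths are in m, angles in rad, forces in N, time in s.
With the tool pointing down it reaches from about 0.375 to 0.9 m from the base axis. Payload 3.1 kg.
Tool frame: the origin (TCP) lies at the centre of the arm's flange, where the gripper is bolted on; the fingertips stand 173 mm ahead of it and the grasp point (between the pads) lies 155 mm ahead of it; z points along the fingers, x is the direction in which the jaws open and shut, and the axes are right-handed (so a half turn about z gives the same grasp; the last joint's range is limited). The gripper opens to 85 mm and grips with 20 to 120 N. Pads are 22 mm wide; open, the fingers measure 114 mm over their backs; the gripper's body (76 mm by 85 mm) begins 54 mm behind the grasp point. The pads swing forward as they close: fully open they stand 13 mm farther back than shut.
Start: joints at [1.167, 0.527, 1.433, -0, 1.181, -0.178], TCP at [0.139, 0.609, 0.405] pointing down, gripper open.
Joint ranges: [-3.08, 3.08], [-0.75, 2.2], [0.22, 2.44], [-1.43, 4.57], [0, 2.65], [-2.85, 2.85]. Speed limits (rad/s): [2.79, 2.79, 3.14, 3.14, 3.14, 3.14].

## Interface

Orientations are given as a unit quaternion [x, y, z, w].
In Python, from station import manip gives the robot as it stands.
- The arm moves only by the shell command python3 -m jog 'ROWS' [OPENING] [FORCE]. ROWS is JSON, a list that holds one entry, the list of rows, each a list of 4 numbers: the shift along the world's x, y, z in mm, then the turn about the world's z in degrees. A call has exactly 8 rows; each row shifts and turns the commanded pose from where the row before left it; what a row does not reach is not made up. A row lasts 1/8 s, in which the tool goes at most 62.5 mm and 10.7 degrees, less where a joint would pass 70% of its speed; a pose out of reach is approached as far as the arm can. A call is refused whole if a number of a shift passes 62.5 or a number of a turn 10.7, either way. A call with a gripper value outside its range is refused whole. OPENING is the opening in per cent of the stroke, from 0 (shut) to 100 (fully open), set as the call begins (- or left out, the last holds). The fingers move at their own pace and stop on an object; FORCE is the grip in N (left out, the last holds). Time passes only in rows, so rows that do not move let the fingers close, or fill a call up. It gives the time, the measured TCP pose, the force and the opening at its end, in the units of the state.
- manip.sense(): the state, without advancing time (a new reading comes with each control period).
- manip.snapshot(name): name is "side" or "top" or "wrist"; returns the picture (400x640x3 uint8, red, green, blue); there is no depth.
- manip.camera_info(name): a dict with "fx", "fy", "cx", "cy" (pixels), "R" (3x3) and "t" (3): a world point X has camera coordinates R X + t. Camera axes: x right, y down, z forward; pixel columns grow to the right and rows downward; lengths in m; the calibration is good to about 2 mm. A picture is of the moment at which its call begins: read the wrist's pose just before it. camera_info takes no time and is no camera call; for the wrist camera it gives the pose at the moment of the call.
- manip.sign_off(): hands the job in, once; it reports no verdict.
The state is a dict: "t": time; "q": joint angles; "qd": joint speeds; "tau": joint torques, N m; "tcp_pos": TCP position; "tool_rot": TCP orientation; "force": force on the tool from outside, world axes, zero at the start; "ft_torque": the same for the moment, N m; "finger_gap": opening from 0.0 (shut) to 1.0 (fully open).
Only numpy, scipy, OpenCV 4.12 (cv2) and the standard library are available. Lean on these libraries where they do the work, as an engineer would, in place of code of your own. Each camera call takes 0.05 s, during which the arm holds its last target. There are 200 camera calls.

## Working session

There is one attempt and no reset: what is moved stays moved. The work goes in short steps, Python scripts to look and compute and a shell command to move; the robot and the scene stay as the last step left them, time stands still between calls to the robot, and variables do not carry over. Pictures are saved under pics/ and viewed, about 8 in all and at most 12, crops included, and the job is handed in when it is done.

```bash
mkdir -p pics; ls
python3 - <<'E'
from station import manip
import cv2,numpy as np
s=manip.sense();print(s['t'],s['tcp_pos'],s['tool_rot'],s['force'])
for n in('top','side'):
    im=manip.snapshot(n);cv2.imwrite(f'pics/{n}0.png',im[:,:,::-1])
    c=manip.camera_info(n);print(n,c['fx'],c['cx'],c['cy'],np.round(-np.array(c['R']).T@c['t'],3),np.round(c['R'],2).tolist())
a=cv2.imread('pics/top0.png');b=cv2.imread('pics/side0.png')
E
```

```text
pics
0.0 [0.13915861 0.60895351 0.40371774] [ 7.81950625e-01  6.23339407e-01 -9.65228779e-04  5.21510580e-04] [-0.4115201  -0.07844183  0.14821541]
top 427.88749909486717 321.28952239240897 197.23610647798762 [ 0.386 -0.002  1.518] [[-0.03, -1.0, -0.01], [-0.99, 0.03, -0.1], [0.1, 0.0, -1.0]]
side 484.17414774832946 310.60836344336684 197.4977380030088 [-0.18  -1.054  0.917] [[0.84, -0.54, 0.01], [-0.28, -0.47, -0.84], [0.46, 0.7, -0.54]]
```

View pics/top0.png

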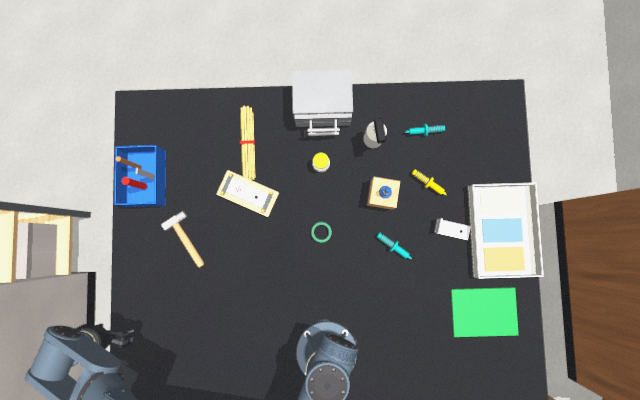

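View pics/side0.png

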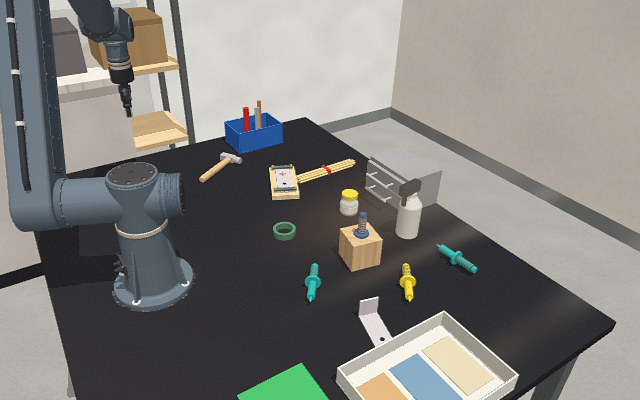

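Top view: the steel/blue punch stands upright in the wooden stand at about (385,193). The look-alikes lie on the table: turquoise at (394,246) and (425,130), yellow at (429,183). The upright one with the blue collar fits. The blank is at (248,193). I'll confirm both in one enlarged crop and measure them.

```bash
cat > h.py <<'E'
from station import manip
import cv2,numpy as np
def plane(c,u,v,z):
    R=np.array(c['R']);o=-R.T@np.array(c['t'])
    d=R.T@[(u-c['cx'])/c['fx'],(v-c['cy'])/c['fy'],1]
    return o+d*(z-o[2])/d[2]
def proj(c,X):
    p=np.array(c['R'])@X+np.array(c['t']);return c['fx']*p[0]/p[2]+c['cx'],c['fy']*p[1]/p[2]+c['cy']
def blobs(im,lo,hi,box,amin=4):
    x0,y0,x1,y1=box
    h=cv2.cvtColor(im[y0:y1,x0:x1],cv2.COLOR_BGR2HSV)
    m=cv2.inRange(h,np.array(lo),np.array(hi))
    n,_,st,ce=cv2.connectedComponentsWithStats(m)
    return [(int(st[i,4]),ce[i]+[x0,y0],st[i,:4].tolist()) for i in range(1,n) if st[i,4]>=amin]
E
python3 - <<'E'
from h import *
t=cv2.imread('pics/top0.png');s=cv2.imread('pics/side0.png')
ct=manip.camera_info('top');cs=manip.camera_info('side')
for nm,im,c,bp,bm in(('top',t,ct,(365,170,405,215),(215,165,282,220)),('side',s,cs,(340,205,385,245),(265,160,302,200))):
    print(nm)
    for b in blobs(im,(100,80,40),(125,255,255),bp): print('blue',b[0],b[1].round(1),b[2],plane(c,*b[1],.094).round(4),'cap',plane(c,*b[1],.162).round(4))
    for lo,hi in(((0,70,60),(9,255,255)),((170,70,60),(180,255,255))):
        for b in blobs(im,lo,hi,bm,1): print('red',b[0],b[1].round(1),plane(c,*b[1],.026).round(4))
a=cv2.resize(t[165:220,210:282],None,fx=5.5,fy=5.5,interpolation=cv2.INTER_CUBIC)
b=cv2.resize(s[200:275,325:390],(396,457),interpolation=cv2.INTER_CUBIC)
o=np.zeros((460,800,3),np.uint8);o[:a.shape[0],:a.shape[1]]=a;o[:457,402:798]=b
cv2.imwrite('pics/crop1.png',o)
E
```

```text
top
blue 99 [385.1 191.3] [14, 16, 13, 12] [ 0.5386 -0.2131  0.094 ] cap [ 0.5313 -0.203   0.162 ]
side
blue 21 [362.6 213.6] [20, 7, 6, 4] [ 0.5971 -0.1424  0.094 ] cap [ 0.5329 -0.2177  0.162 ]
blue 73 [361.1 233.9] [14, 24, 15, 9] [ 0.5321 -0.22    0.094 ] cap [ 0.4732 -0.2889  0.162 ]
red 2 [280.5 174. ] [0.5589 0.2903 0.026 ]
red 1 [283. 174.] [0.5667 0.2856 0.026 ]
```

View pics/crop1.png

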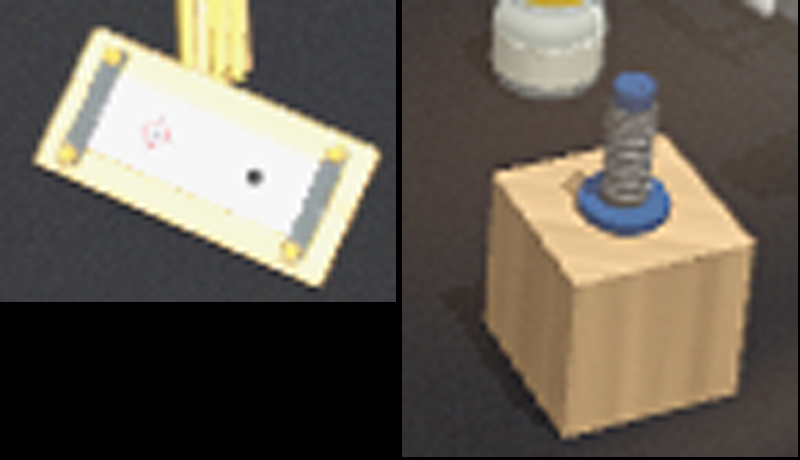

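The crop confirms it: the blue-capped steel punch is upright in the stand (side view, about (361,225)). The mark is the red circle at about top (238,189), and the black hole at about (256,197) is not the mark.

Run:
```python
from h import *
ct=manip.camera_info('top');print('mark',plane(ct,238.2,189.2,.026),'stand top c',plane(ct,384.5,193,.09),'spray',plane(ct,374,140,.15),'bracket',plane(ct,453,229,0.03))
s=manip.sense();c=manip.camera_info('wrist');R=np.array(c['R']);print(s['tcp_pos'],'cam',-R.T@c['t'],'fwd',R[2],'right',R[0],c['fx'],c['cx'],c['cy'])
```

```text
mark [0.56796272 0.29205371 0.026     ] stand top c [ 0.5333996  -0.21129414  0.09      ] spray [ 0.70135307 -0.17570538  0.15      ] bracket [ 0.40760975 -0.451718    0.03      ]
[0.13916582 0.60899208 0.40381609] cam [0.0589189  0.62731081 0.37301818] fwd [ 0.31186753 -0.07283468 -0.9473298 ] right [ 0.22270133  0.97488534 -0.00163844] 292.33364724474507 314.00873309385776 203.18974825378115
```

```bash
python3 -m jog '[[[46,-38,0,0],[46,-38,0,0],[46,-38,0,0],[46,-38,0,0],[46,-38,0,0],[46,-38,0,0],[46,-38,0,0],[46,-38,0,0]]]' 100 60
python3 - <<'E'
from h import *
s=manip.sense();c=manip.camera_info('wrist');im=manip.snapshot('wrist')[:,:,::-1].copy();cv2.imwrite('pics/w1.png',im)
print(s['t'],s['tcp_pos'],np.abs(s['qd']).max(),proj(c,np.array([.568,.292,.026])))
for lo,hi in(((0,90,60),(9,255,255)),((170,90,60),(180,255,255))):
    for b in blobs(im,lo,hi,(0,0,640,400),6): print('red',b[0],b[1].round(1),b[2],plane(c,*b[1],.026).round(4))
E
```

```text
t: 1.1
tcp_pos: [0.5085, 0.3038, 0.4044]
tool_rot: [0.782, 0.623, -0.0, -0.0]
force: [0.5, 1.0, -0.6]
finger_gap: 1.003
1.1 [0.5085105  0.30376099 0.40435055] 0.7347231611940759 (np.float64(315.3455878900355), np.float64(222.08764912772472))
red 1116 [611.8 188. ] [581, 173, 59, 34] [0.6053 0.6585 0.026 ]
red 278 [321.9 326.4] [304, 315, 37, 21] [0.7308 0.2648 0.026 ]
red 15 [583.4 174.5] [581, 172, 9, 9] [0.5798 0.6232 0.026 ]
red 7 [599.  174.6] [596, 174, 7, 2] [0.5841 0.6417 0.026 ]
red 16 [631.5 182.2] [624, 181, 16, 4] [0.6029 0.6813 0.026 ]
red 19 [588.1 190.5] [580, 187, 18, 7] [0.602  0.6302 0.026 ]
red 14 [605.5 195.9] [599, 194, 14, 5] [0.6141 0.6518 0.026 ]
red 18 [631.4 204.8] [624, 202, 16, 6] [0.6337 0.6846 0.026 ]
red 6 [304.7 325.7] [304, 325, 3, 3] [0.7238 0.2406 0.026 ]
```

View pics/w1.png

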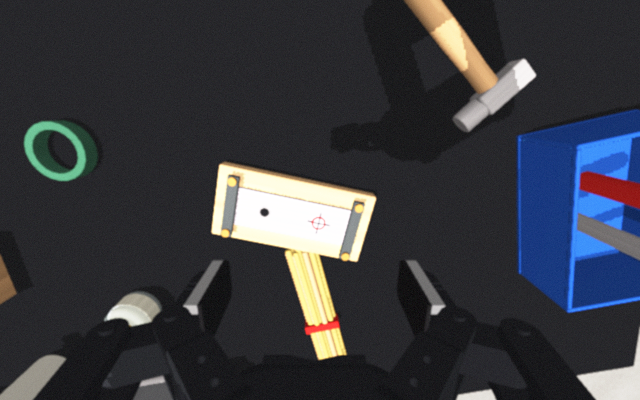

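The wrist view shows the red circle with its cross at about (318,222) and the black hole at (264,212), which matches the top-view estimate. On to the punch.

```bash
python3 -m jog '[[[2,-61,0,0],[2,-61,0,0],[2,-61,0,0],[2,-61,0,0],[2,-61,0,0],[2,-61,0,0],[2,-61,0,0],[2,-61,0,0]]]' 100 60
python3 - <<'E'
from h import *
w=cv2.imread('pics/w1.png')
h=cv2.cvtColor(w,cv2.COLOR_BGR2HSV)[205:240,300:338]
m=((h[:,:,0]<12)|(h[:,:,0]>168))&(h[:,:,1]>40)
p=np.argwhere(m)[:,::-1].astype(np.float32);print('ring',cv2.minEnclosingCircle(p),p.mean(0),len(p))
s=manip.sense();c=manip.camera_info('wrist');im=manip.snapshot('wrist')[:,:,::-1].copy();cv2.imwrite('pics/w2.png',im)
print(s['t'],s['tcp_pos'],s['q'],proj(c,np.array([.5325,-.2165,.094])))
for b in blobs(im,(100,90,40),(125,255,255),(200,100,440,400),30): print('blue',b[0],b[1].round(1),b[2],plane(c,*b[1],.098).round(4),plane(c,*b[1],.162).round(4))
E
```

```text
t: 2.15
tcp_pos: [0.523, -0.1845, 0.4044]
tool_rot: [0.782, 0.623, 0.0, -0.0]
force: [0.7, 0.8, 0.2]
finger_gap: 0.997
ring ((24.5, 12.5), 14.30044937133789) [18.145834 16.229166] 48
2.15 [ 0.52297197 -0.18446078  0.40443222] [-5.40676391e-01  4.33173133e-01  1.61110956e+00  2.97199034e-04
  1.09789586e+00 -1.88656852e+00] (np.float64(285.06063223592304), np.float64(207.14674180027873))
blue 700 [292.3 205.8] [71, 92, 41, 37] [ 0.5314 -0.2084  0.098 ] [ 0.5108 -0.1985  0.162 ]
blue 465 [285.6 237.9] [75, 126, 23, 26] [ 0.5641 -0.2238  0.098 ] [ 0.5359 -0.2104  0.162 ]
```

View pics/w2.png

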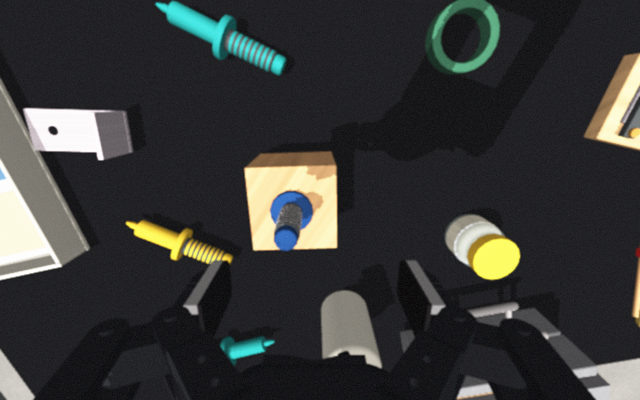

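The punch is in view with its cap at (286,238) and collar at (291,210), giving an axis near (0.537, -0.211). I'll centre on it and descend partway.

```bash
python3 -m jog '[[[5,-9,0,0],[5,-9,0,0],[4,-9,-10,0],[0,0,-25,0],[0,0,-25,0],[0,0,0,0],[0,0,0,0],[0,0,0,0]]]' 80 60
python3 - <<'E'
from h import *
s=manip.sense();c=manip.camera_info('wrist');im=manip.snapshot('wrist')[:,:,::-1].copy();cv2.imwrite('pics/w3.png',im)
print(s['t'],s['tcp_pos'],s['force'],s['tool_rot'])
R=np.array(c['R']);print(proj(c,np.array([.537,-.211,.094])))
for b in blobs(im,(100,90,40),(125,255,255),(200,100,440,400),30):
    x,y,w,h=b[2];print('blue',b[0],b[1].round(1),x+200,y+100,w,h,plane(c,x+200+w/2,y+100+h/2,.096).round(4),plane(c,*b[1],.157).round(4))
E
```

```text
t: 3.2
tcp_pos: [0.5378, -0.2097, 0.3458]
tool_rot: [0.782, 0.624, 0.0, 0.001]
force: [-1.5, -0.2, 0.2]
finger_gap: 0.799
3.2 [ 0.53777114 -0.20965585  0.34580512] [-1.54103693 -0.15356494  0.1533016 ] [7.81774080e-01 6.23560686e-01 3.84483105e-04 1.09996230e-03]
(np.float64(312.28497759778446), np.float64(210.8758299932443))
blue 1132 [311.9 205. ] 286 187 53 44 [ 0.5348 -0.2103  0.096 ] [ 0.5108 -0.2048  0.157 ]
blue 896 [311.2 249.2] 296 232 31 36 [ 0.5701 -0.2193  0.096 ] [ 0.5382 -0.2116  0.157 ]
```

```bash
python3 -m jog '[[[0,-1,-20,0],[0,0,-20,0],[0,0,-16,0],[0,0,-8,0],[0,0,0,0],[0,0,0,0],[0,0,0,0],[0,0,0,0]]]' - 70 && python3 -m jog '[[[0,0,0,0],[0,0,0,0],[0,0,0,0],[0,0,0,0],[0,0,0,0],[0,0,0,0],[0,0,0,0],[0,0,0,0]]]' 0 80
python3 - <<'E'
from h import *
s=manip.sense();c=manip.camera_info('wrist');im=manip.snapshot('wrist')[:,:,::-1].copy();cv2.imwrite('pics/w4.png',im[100:400,150:490])
print(s['t'],s['tcp_pos'],s['force'],s['finger_gap'])
E
```

```text
t: 4.25
tcp_pos: [0.5374, -0.2108, 0.2812]
tool_rot: [0.782, 0.623, 0.0, 0.0]
force: [1.0, 0.1, -0.0]
finger_gap: 0.8
t: 5.25
tcp_pos: [0.5373, -0.2109, 0.2809]
tool_rot: [0.782, 0.623, -0.0, 0.0]
force: [-1.1, -2.7, 5.1]
finger_gap: 0.238
5.25 [ 0.53727315 -0.21090759  0.28093151] [-1.14581989 -2.73556355  5.14269313] 0.23753104283311924
```

View pics/w4.png

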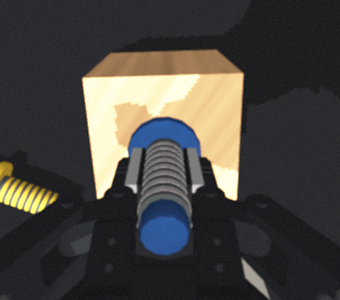

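The punch is between the pads. I'll note the seated TCP as (0.5373, -0.2109, 0.281) and lift straight up.

```bash
python3 -m jog '[[[0,0,4,0],[0,0,8,0],[0,0,16,0],[0,0,22,0],[0,0,25,0],[0,0,25,0],[0,0,15,0],[0,0,0,0]]]'
python3 - <<'E'
from h import *
im=manip.snapshot('side')[:,:,::-1];cv2.imwrite('pics/s2.png',cv2.resize(im[120:290,270:450],None,fx=3,fy=3,interpolation=cv2.INTER_CUBIC))
s=manip.sense();print(s['t'],s['tcp_pos'],s['force'],s['ft_torque'],s['finger_gap'])
E
```

```text
t: 6.3
tcp_pos: [0.5375, -0.2107, 0.3972]
tool_rot: [0.782, 0.623, 0.001, 0.002]
force: [0.5, -0.6, -3.5]
finger_gap: 0.238
6.35 [ 0.53713292 -0.21057781  0.39599095] [-0.66604016  0.57965295 -3.07271555] [-0.01153265 -0.02630433  0.03477601] 0.24156603114811764
```

View pics/s2.png

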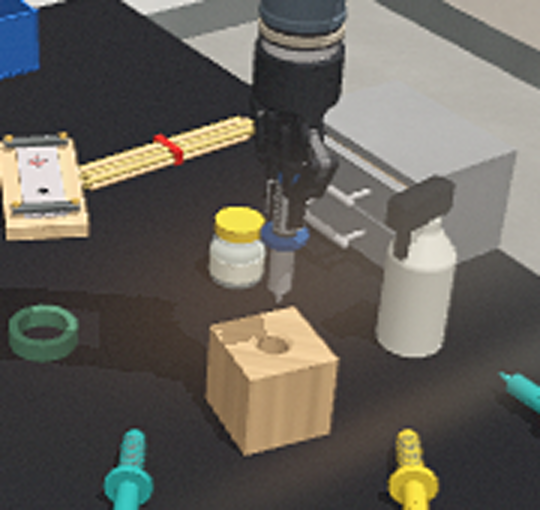

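The punch hangs upright and clear of the stand. Carrying it to the blank.

```bash
python3 -m jog '[[[2,30,0,0],[4,60,0,0],[4,61,0,0],[4,61,0,0],[4,61,0,0],[4,61,0,0],[4,61,0,0],[4,60,0,0]]]'; python3 -m jog '[[[1,40,0,0],[0,10,0,0],[0,0,-25,0],[0,0,-25,0],[0,0,-15,0],[0,0,0,0],[0,0,0,0],[0,0,0,0]]]'
python3 - <<'E'
from h import *
s=manip.sense();c=manip.camera_info('wrist');im=manip.snapshot('wrist')[:,:,::-1].copy();cv2.imwrite('pics/w5full.png',im)
print(s['t'],s['tcp_pos'],s['force'],s['tool_rot'])
t=np.array(s['tcp_pos']);print('tip pred px',proj(c,t-[0,0,.259]),'mark pred',proj(c,np.array([.568,.295,.026])))
cs=manip.camera_info('side');si=manip.snapshot('side')[:,:,::-1].copy();cv2.imwrite('pics/s3full.png',si)
print('side tip',proj(cs,t-[0,0,.259]),'mark',proj(cs,np.array([.568,.295,.026])))
a=cv2.resize(im[140:340,215:415],(400,400),interpolation=cv2.INTER_CUBIC);b=cv2.resize(si[120:220,235:335],(400,400),interpolation=cv2.INTER_CUBIC)
cv2.imwrite('pics/w5.png',np.hstack([a,b]))
E
```

```text
t: 7.35
tcp_pos: [0.5668, 0.2462, 0.3941]
tool_rot: [0.782, 0.623, -0.001, -0.001]
force: [0.1, 0.1, -3.5]
finger_gap: 0.241
t: 8.35
tcp_pos: [0.5687, 0.2942, 0.3319]
tool_rot: [0.782, 0.623, 0.001, 0.0]
force: [0.0, 0.9, -2.4]
finger_gap: 0.24
8.35 [0.56874267 0.29423195 0.33189909] [ 0.01010762  0.86369795 -2.43145775] [7.82015078e-01 6.23258437e-01 1.07251454e-03 4.35057158e-04]
tip pred px (np.float64(313.49569799764436), np.float64(208.40803932922609)) mark pred (np.float64(314.1001894217053), np.float64(191.3031778896726))
side tip (np.float64(282.09454862325583), np.float64(161.5882009739919)) mark (np.float64(282.0329502410169), np.float64(172.7997554192687))
```

View pics/w5.png

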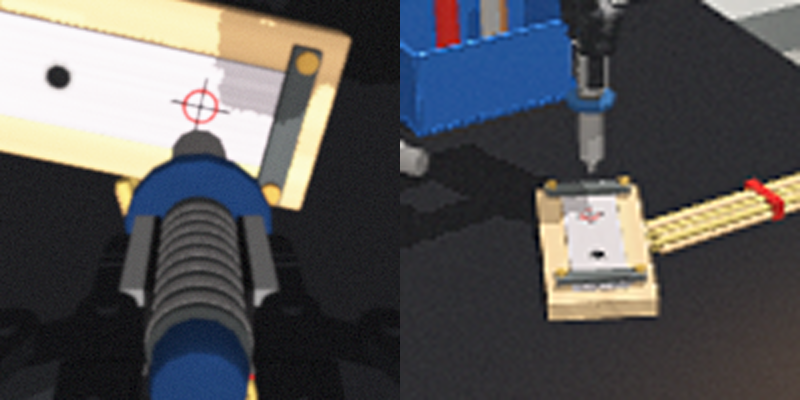

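The wrist crop shows the cross at about full-frame (315,193.5), with the barrel's near rim at about (314,205) and the tip hidden behind it. The side crop shows the tip above the cross. Next I'll refine the tip-to-mark offset numerically from the same wrist image.

Run:
```python
from h import *
im=cv2.imread('pics/w5full.png');s=manip.sense();c=manip.camera_info('wrist');t=np.array(s['tcp_pos']);print(t)
h=cv2.cvtColor(im,cv2.COLOR_BGR2HSV)
r=h[178:212,298:332];m=((r[...,0]<12)|(r[...,0]>168))&(r[...,1]>70)
p=np.argwhere(m)[:,::-1].astype(np.float32)+[298,178];e=cv2.fitEllipse(p.astype(np.float32));print('ring',e,len(p))
M=plane(c,*e[0],.026);M2=plane(c,*p.mean(0),.026);print('mark',M.round(4),p.mean(0),M2.round(4))
R=np.array(c['R']);perp=R[2].copy();perp[2]=0;perp/=np.linalg.norm(perp)
right=R[0]
for nm,dz,rad in(('barrel bottom rim',-.259+.016,.011),('collar near under',-.259+.070,.022),('collar near top',-.259+.078,.022)):
    print(nm,'pred near edge',np.round(proj(c,t+[0,0,dz]-rad*perp),1),'sides',[np.round(proj(c,t+[0,0,dz]+k*rad*right),1) for k in(-1,1)])
b=cv2.inRange(h,np.array((100,90,40)),np.array((125,255,255)))
for v in range(214,252,5):
    u=np.flatnonzero(b[v,270:360])+270;print(v,(u.min(),u.max()) if len(u) else None,end=' ')
u=314;print('\ncol314 V', h[196:224,u,2],h[196:224,u,1])
n,_,st,ce=cv2.connectedComponentsWithStats(b);print([(st[i].tolist(),ce[i].round(1)) for i in range(1,n) if st[i,4]>200 and 270<ce[i][0]<360])
print('cap pred',proj(c,t+[0,0,-.259+.142]))
```

```text
[0.56849402 0.29432209 0.33169264]
ring ((314.6909484863281, 192.8330841064453), (15.7797269821167, 16.401823043823242), 80.0621337890625) 88
mark [0.5692 0.2952 0.026 ] [314.76136364 192.59090909] [0.569  0.2954 0.026 ]
barrel bottom rim pred near edge [313.5 202.1] sides [array([299.5, 215.5]), array([327.8, 215.5])]
collar near under pred near edge [313.4 213.8] sides [array([277.1, 247.9]), array([350.1, 247.9])]
collar near top pred near edge [313.4 218.9] sides [array([275.4, 254.4]), array([351.8, 254.4])]
214 None 219 (np.int64(302), np.int64(326)) 224 (np.int64(293), np.int64(334)) 229 (np.int64(288), np.int64(341)) 234 (np.int64(283), np.int64(344)) 239 (np.int64(282), np.int64(346)) 244 (np.int64(280), np.int64(350)) 249 (np.int64(277), np.int64(351)) 
col314 V [182 195 216 224 228 231 241 243 223 131  77  85  82  84  79  83  82  81
  85  80  73  57  69  71  92 114 119 127] [ 13  14  15  43 111 106  36   7  13  10  10  15  12   6  10  15   9  13
  15  16  24 139 177 176 186 183 191 181]
[([276, 217, 76, 41, 1546], array([314.2, 234.5])), ([289, 299, 51, 56, 2231], array([313.5, 326.8]))]
cap pred (np.float64(313.56579380992923), np.float64(338.9718338615223))
```

Relative to the same camera, the tip sits about 2 mm past the mark in x and about 0.5 mm short in y. I'll correct that and lower to a few mm above the plate.

```bash
python3 -m jog '[[[-1,0.5,0,0],[-1,0,-5,0],[0,0,-10,0],[0,0,-10,0],[0,0,-8,0],[0,0,-5,0],[0,0,0,0],[0,0,0,0]]]'
python3 - <<'E'
from h import *
s=manip.sense();c=manip.camera_info('wrist');im=manip.snapshot('wrist')[:,:,::-1].copy();cv2.imwrite('pics/w6full.png',im)
t=np.array(s['tcp_pos']);print(s['t'],t,s['force'])
cs=manip.camera_info('side');si=manip.snapshot('side')[:,:,::-1].copy();cv2.imwrite('pics/s4full.png',si)
R=np.array(c['R']);perp=R[2].copy();perp[2]=0;perp/=np.linalg.norm(perp)
print('rim near pred',proj(c,t+[0,0,-.261+.016]-.011*perp),'mark pred',proj(c,np.array([.5691,.2953,.026])),'collar near under',proj(c,t+[0,0,-.261+.07]-.022*perp))
print('side tip',proj(cs,t-[0,0,.261]),'mark',proj(cs,np.array([.5691,.2953,.026])),'xdir',(np.array(proj(cs,t-[-.01,0,.261]))-proj(cs,t-[0,0,.261])))
a=cv2.resize(im[150:250,265:365],(400,400),interpolation=cv2.INTER_CUBIC);b=cv2.resize(si[145:195,257:307],(400,400),interpolation=cv2.INTER_CUBIC)
cv2.imwrite('pics/w6.png',np.hstack([a,b]))
E
```

```text
t: 9.45
tcp_pos: [0.5665, 0.2948, 0.293]
tool_rot: [0.782, 0.623, 0.0, 0.0]
force: [0.2, -0.6, -2.5]
finger_gap: 0.237
9.45 [0.56646454 0.2947903  0.29296969] [ 0.16527104 -0.59898349 -2.4955608 ]
rim near pred (np.float64(313.69231630289454), np.float64(201.57028352182002)) mark pred (np.float64(314.9952477856396), np.float64(208.36192322319857)) collar near under (np.float64(313.6148801083469), np.float64(212.89107593123086))
side tip (np.float64(281.66768488521313), np.float64(171.51792708299212)) mark (np.float64(282.2537566501974), np.float64(172.68739853792695)) xdir [ 2.37600706 -0.69864205]
```

View pics/w6.png

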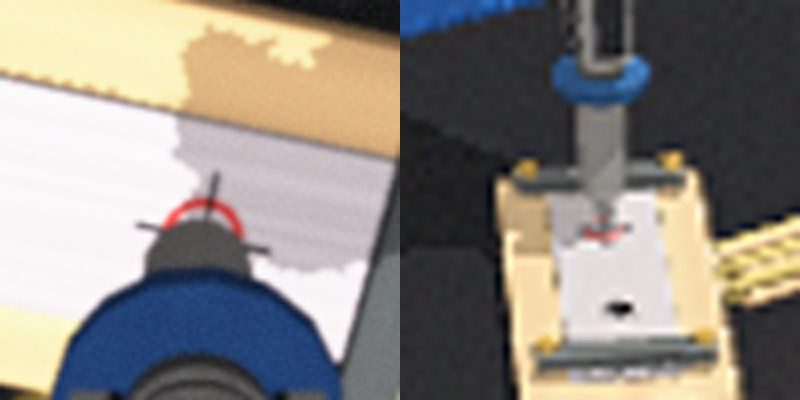

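Both crops show the tip's axis about 1 mm short of the cross in x and in y (cross at wrist (315.8,209.3), barrel centre u≈314.5; side view: tip u just left of the ring centre). I'll nudge by 1 mm each way, then descend gently.

```bash
python3 -m jog '[[[1,1,0,0],[0,0,0,0],[0,0,-2,0],[0,0,-2,0],[0,0,-1,0],[0,0,0,0],[0,0,0,0],[0,0,0,0]]]' - 110;  python3 -m jog '[[[0,0,-1,0],[0,0,-1,0],[0,0,-1,0],[0,0,-1,0],[0,0,-1,0],[0,0,0,0],[0,0,0,0],[0,0,0,0]]]'
```

```text
t: 10.55
tcp_pos: [0.5673, 0.2958, 0.2878]
tool_rot: [0.782, 0.623, 0.0, 0.0]
force: [0.5, -0.4, -1.8]
finger_gap: 0.23
t: 11.55
tcp_pos: [0.5674, 0.2958, 0.2828]
tool_rot: [0.782, 0.623, 0.0, 0.0]
force: [-0.5, -0.2, 0.6]
finger_gap: 0.233
```

In contact with a push of about 3 N. Pressing on.

```bash
python3 -m jog '[[[0,0,-1,0],[0,0,0,0],[0,0,-1,0],[0,0,0,0],[0,0,0,0],[0,0,0,0],[0,0,0,0],[0,0,0,0]]]'; python3 -m jog '[[[0,0,-1,0],[0,0,0,0],[0,0,0,0],[0,0,0,0],[0,0,0,0],[0,0,0,0],[0,0,0,0],[0,0,0,0]]]';  python3 -m jog '[[[0,0,-1,0],[0,0,0,0],[0,0,0,0],[0,0,0,0],[0,0,0,0],[0,0,0,0],[0,0,0,0],[0,0,0,0]]]'
```

```text
t: 12.55
tcp_pos: [0.5674, 0.2958, 0.2808]
tool_rot: [0.782, 0.623, 0.0, 0.0]
force: [0.2, -0.2, 4.3]
finger_gap: 0.228
t: 13.55
tcp_pos: [0.5674, 0.2958, 0.2799]
tool_rot: [0.782, 0.623, 0.0, 0.0]
force: [-0.0, -0.6, 4.3]
finger_gap: 0.233
t: 14.55
tcp_pos: [0.5673, 0.2958, 0.2788]
tool_rot: [0.782, 0.623, 0.0, 0.0]
force: [0.5, -0.5, 3.9]
finger_gap: 0.237
```

```bash
python3 -m jog '[[[0,0,-1,0],[0,0,0,0],[0,0,0,0],[0,0,0,0],[0,0,0,0],[0,0,0,0],[0,0,0,0],[0,0,0,0]]]'; python3 -m jog '[[[0,0,-1,0],[0,0,0,0],[0,0,0,0],[0,0,0,0],[0,0,0,0],[0,0,0,0],[0,0,0,0],[0,0,0,0]]]'
```

```text
t: 15.55
tcp_pos: [0.5673, 0.2958, 0.2778]
tool_rot: [0.782, 0.623, 0.0, 0.0]
force: [1.2, 0.7, 1.2]
finger_gap: 0.232
t: 16.55
tcp_pos: [0.5672, 0.2958, 0.2768]
tool_rot: [0.782, 0.623, -0.0, -0.0]
force: [0.5, -0.3, 0.6]
finger_gap: 0.231
```

The push climbed to about 7 N, then dropped to about 3 N: the spring has snapped. Lifting and carrying back.

```bash
python3 -m jog '[[[0,0,4,0],[0,0,8,0],[0,0,15,0],[0,0,22,0],[0,0,25,0],[0,0,25,0],[0,0,15,0],[0,0,6,0]]]'; python3 -m jog '[[[-2,-30,0,0],[-4,-58,0,0],[-4,-60,0,0],[-4,-60,0,0],[-4,-60,0,0],[-4,-60,0,0],[-4,-60,0,0],[-4,-60,0,0]]]';python3 -m jog '[[[0,-40,0,0],[0,-18,0,0],[0,0,0,0],[0,0,0,0],[0,0,0,0],[0,0,0,0],[0,0,0,0],[0,0,0,0]]]'
python3 - <<'E'
from h import *
s=manip.sense();c=manip.camera_info('wrist');im=manip.snapshot('wrist')[:,:,::-1].copy();cv2.imwrite('pics/w7full.png',im)
t=np.array(s['tcp_pos']);print(s['t'],t,s['force'])
R=np.array(c['R']);perp=R[2].copy();perp[2]=0;perp/=np.linalg.norm(perp)
print('rim near pred',proj(c,t+[0,0,-.261+.016]-.011*perp),'collar near under',proj(c,t+[0,0,-.261+.07]-.022*perp))
cs=manip.camera_info('side');si=manip.snapshot('side')[:,:,::-1].copy()
print('mouth pred wrist',proj(c,np.array([.5373,-.2109,.09])),'side tip',proj(cs,t-[0,0,.261]),'side mouth',proj(cs,np.array([.5373,-.2109,.09])))
a=cv2.resize(im[140:240,265:365],(400,400),interpolation=cv2.INTER_CUBIC);b=cv2.resize(si[160:260,310:410],(400,400),interpolation=cv2.INTER_CUBIC)
cv2.imwrite('pics/w7.png',np.hstack([a,b]))
E
```

```text
t: 17.55
tcp_pos: [0.5671, 0.2957, 0.3977]
tool_rot: [0.782, 0.623, 0.0, 0.0]
force: [0.6, 0.5, -1.9]
finger_gap: 0.236
t: 18.55
tcp_pos: [0.5366, -0.154, 0.396]
tool_rot: [0.782, 0.623, -0.0, -0.001]
force: [0.4, -0.3, -3.2]
finger_gap: 0.23
t: 19.55
tcp_pos: [0.5373, -0.21, 0.3968]
tool_rot: [0.782, 0.623, 0.0, 0.0]
force: [-0.3, -0.2, -3.7]
finger_gap: 0.228
19.55 [ 0.53732998 -0.21000202  0.39677579] [-0.25177988 -0.18782747 -3.68995417]
rim near pred (np.float64(313.8628280844488), np.float64(201.71335887844748)) collar near under (np.float64(313.82643633004596), np.float64(213.02915202662416))
mouth pred wrist (np.float64(312.9899766204709), np.float64(192.6581556997222)) side tip (np.float64(361.5131823356037), np.float64(219.4931356301001)) side mouth (np.float64(360.532072655194), np.float64(232.82682666709957))
```

View pics/w7.png

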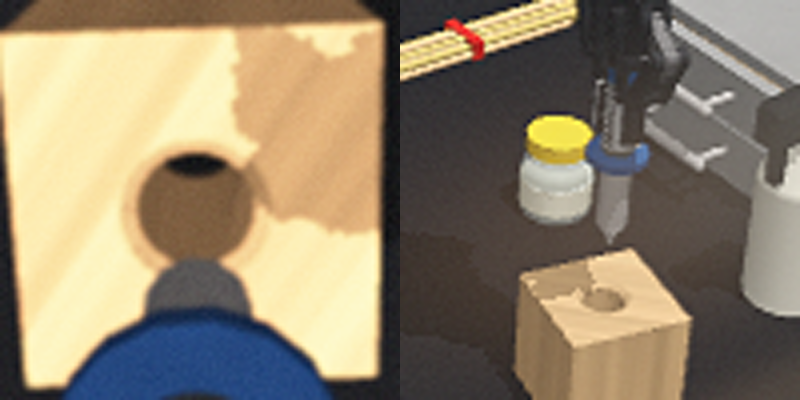

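The wrist crop shows the hole mouth at about (314,191.5). The punch axis is about 2–3 mm past the hole centre in x and fine in y. I'll shift -2.5 mm in x and lower.

```bash
python3 -m jog '[[[-1.5,0,0,0],[-1,0,-5,0],[0,0,-12,0],[0,0,-15,0],[0,0,-15,0],[0,0,-12,0],[0,0,-8,0],[0,0,0,0]]]'; python3 -m jog '[[[0,0,-5,0],[0,0,-8,0],[0,0,-8,0],[0,0,-8,0],[0,0,-6,0],[0,0,0,0],[0,0,0,0],[0,0,0,0]]]'
```

```text
t: 20.65
tcp_pos: [0.5347, -0.2102, 0.3289]
tool_rot: [0.782, 0.623, -0.0, -0.001]
force: [0.4, -0.1, -2.0]
finger_gap: 0.229
t: 21.65
tcp_pos: [0.5349, -0.2103, 0.295]
tool_rot: [0.782, 0.623, 0.0, 0.0]
force: [-0.8, -0.2, -2.3]
finger_gap: 0.235
```

No contact on the way in. Lowering the last 14 mm onto the collar.

```bash
python3 -m jog '[[[0,0,-4,0],[0,0,-4,0],[0,0,-2,0],[0,0,-1,0],[0,0,-1,0],[0,0,0,0],[0,0,0,0],[0,0,0,0]]]'; python3 -m jog '[[[0,0,-1,0],[0,0,0,0],[0,0,-0.5,0],[0,0,0,0],[0,0,0,0],[0,0,0,0],[0,0,0,0],[0,0,0,0]]]'
```

```text
t: 22.65
tcp_pos: [0.5348, -0.2102, 0.2828]
tool_rot: [0.782, 0.623, 0.0, 0.0]
force: [-0.4, -0.3, -2.5]
finger_gap: 0.231
t: 23.65
tcp_pos: [0.5348, -0.2102, 0.2812]
tool_rot: [0.782, 0.623, 0.0, 0.0]
force: [-0.2, -0.5, -3.0]
finger_gap: 0.231
```

```bash
python3 -m jog '[[[0,0,-0.5,0],[0,0,0,0],[0,0,-0.5,0],[0,0,0,0],[0,0,0,0],[0,0,0,0],[0,0,0,0],[0,0,0,0]]]'; python3 -m jog '[[[0,0,-0.5,0],[0,0,0,0],[0,0,0,0],[0,0,0,0],[0,0,0,0],[0,0,0,0],[0,0,0,0],[0,0,0,0]]]'
```

```text
t: 24.65
tcp_pos: [0.5348, -0.2102, 0.281]
tool_rot: [0.782, 0.623, 0.0, 0.0]
force: [-2.5, 0.6, 4.7]
finger_gap: 0.236
t: 25.65
tcp_pos: [0.5348, -0.2102, 0.281]
tool_rot: [0.782, 0.623, 0.0, 0.0]
force: [-1.5, 2.1, 8.7]
finger_gap: 0.234
```

The collar is resting on the stand (about 11 N of contact). Releasing, then retreating up.

```bash
python3 -m jog '[[[0,0,0.5,0],[0,0,0,0],[0,0,0,0],[0,0,0,0],[0,0,0,0],[0,0,0,0],[0,0,0,0],[0,0,0,0]]]' 80; python3 -m jog '[[[0,0,5,0],[0,0,10,0],[0,0,15,0],[0,0,20,0],[0,0,25,0],[0,0,25,0],[0,0,20,0],[0,0,0,0]]]'; python3 -m jog '[[[-20,0,0,0],[-30,0,0,0],[-30,0,0,0],[-20,0,0,0],[0,0,0,0],[0,0,0,0],[0,0,0,0],[0,0,0,0]]]'
python3 - <<'E'
from h import *
s=manip.sense();print(s['t'],s['tcp_pos'],s['force'],s['finger_gap'])
si=manip.snapshot('side')[:,:,::-1].copy();im=manip.snapshot('wrist')[:,:,::-1]
a=cv2.resize(si[100:350,190:490],(400,333),interpolation=cv2.INTER_CUBIC);b=cv2.resize(si[190:280,320:410],(333,333),interpolation=cv2.INTER_CUBIC)
cv2.imwrite('pics/f1.png',np.hstack([a,b]))
E
```

```text
t: 26.65
tcp_pos: [0.5348, -0.2102, 0.2802]
tool_rot: [0.782, 0.623, -0.0, -0.0]
force: [0.2, -0.3, -0.4]
finger_gap: 0.798
t: 27.65
tcp_pos: [0.5351, -0.2104, 0.4029]
tool_rot: [0.782, 0.623, 0.001, 0.003]
force: [0.1, 0.1, -0.3]
finger_gap: 0.803
t: 28.65
tcp_pos: [0.4353, -0.2103, 0.4001]
tool_rot: [0.782, 0.624, 0.0, 0.0]
force: [-0.0, 1.1, -0.0]
finger_gap: 0.806
28.65 [ 0.43533832 -0.21025781  0.40007852] [-0.01179614  1.13376895 -0.0174656 ] 0.8058563985558468
```

View pics/f1.png

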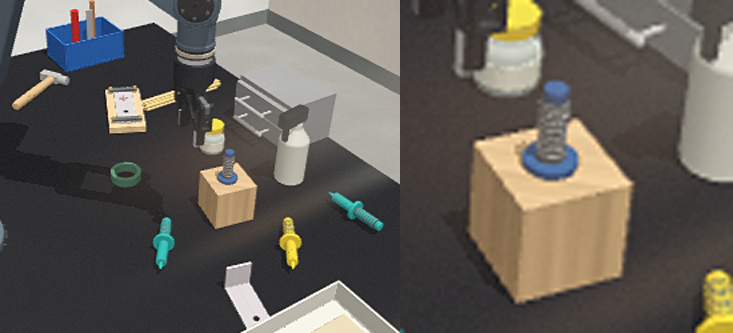

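The punch stands upright with its collar flat on the stand top at crop (548,160). The gripper is clear and the other things are where they were. Handing in.

```bash
python3 -c "
from station import manip
print(manip.sign_off())"
```

```text
the job is handed in; nothing more can be done
None
```

I took the punch out of its stand, fired it once with its point on the cross in the red circle, and lowered it, held, back into the stand until the collar rested. I then let go and backed the arm away. The job was handed in at about 29 s of the 64 s allowed.

- **Snap:** the push rose to about 7 N, then fell to about 3 N with the tool roughly 10 mm below the expected first contact. That matches the spring snapping.
- **Position on the mark:** the last look before pressing put the point about 1 mm off the cross in x and in y, and I moved it by that amount. I took no picture after that correction or after the snap. I estimate it landed within 1–2 mm of the centre.
- **Camera disagreement:** the wrist camera put the punch axis about 2 mm further in x than the tool pose did. I worked from tip-to-mark and punch-to-hole offsets within the same wrist picture, and the side view roughly agreed.
- **Return:** nothing touched on the way into the hole. The collar met the stand at the same height as at pick-up, with about 11 N of contact.
- **Final picture:** the punch is upright with its collar flat on the stand. The gripper is open and clear, and the bystanders in view look unmoved. I judged that by eye, not by measurement.

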